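# Index the vial-tray swing arm one hole towards the balance

## Task

The vial tray sits on a swing arm that is locked by a spring index pin in the middle of five holes. With a fingertip hooked under the pin's pull ring (do not pinch the ring), gently lift the pin out of its hole, swing the arm exactly one hole towards the side where the laboratory balance stands, let the pin drop fully home in that next hole, and take the finger out of the ring. Leave everything else on the bench standing where it is.

Things in the scene. Friction and masses are not known exactly. Their poses are not given: they have to be found in the camera images.
- ring_centre (a point): Centre of the steel pull ring on the index pin, near end of the swing arm. 52 mm inside, 66 mm outside diameter, bar 7 mm thick; centre 124 mm above the bench with the pin home. Frame: x along the arm from pin to pivot, z up, turning with the arm. The ring faces along the arm, leaning 35 degrees back, top towards the pivot: a finger along +x, 35 to 45 degrees below level, passes through it.
- ring_top (a point): Middle of the ring's bar at its highest point, 17 mm from ring_centre along +x and 24 mm up (148 mm above the bench with the pin home); lifting a slanting finger under this bar raises the pin. Same frame as ring_centre.
- boss (a point): Centre of the top of the steel boss (26 mm across) that guides the pin, at the near end of the swing arm, 85 mm above the bench, on the pin's axis, 17 mm from ring_centre along -x. Behind it the arm is 36 mm wide with its top 68 mm high; the tray with its vials (120 mm high) begins 60 mm beyond ring_centre along +x. Frame as ring_centre.
- pin (a joint): Height of the index pin, m: 0 fully home in a hole, 0.024 at its upper stop. The 10 mm round-tipped pin sits 14 mm deep: above 0.015 the arm can swing. A spring pulls it down with about 5 N at home, 7 N at the top, so it drops by itself when let go; let go between holes it rides on the plate at 0.014 and drops into a hole when swung over it.
- swing_arm (a joint): Angle of the swing arm about its upright pivot, rad: 0 (the start) in the middle hole; positive = the ring end has swung to +y of the stand (the robot's left), negative to the right. The five holes are at -0.6, -0.3, 0, 0.3 and 0.6, 14 mm wide on a 200 mm radius (60 mm apart). Friction takes about 1.3 N at the ring to swing it, and it stays where it is left.
- pivot (a point): Foot of the pivot column of the stand on the bench, the far end of the swing arm from the robot. Frame of the fixed stand: z up, x away from the robot along the middle hole's direction (the pin's axis is 200 mm from here, along -x when the arm is at 0), y to the left.
- balance_pan (a point): Centre of the round steel pan (120 mm across) of the laboratory balance, a grey box 190 x 160 x 45 mm with the pan on top, 56 mm high; it stands about 290 mm to the left or to the right of the pivot, the solvent bottle being on the other side.
- solvent_bottle: Capped solvent bottle, 80 mm across, 170 mm high, on the side of the pivot opposite to the balance. Origin at the centre of its underside. Leave it.
- vial_a: Capped glass vial 23 mm across, 75 mm high, origin under its centre. Leave it.
- vial_b: A second vial like vial_a. Leave it.
- beaker: Glass beaker, 70 mm across, 85 mm high, origin under its centre. Leave it.
- flask: Conical flask with stopper, 84 mm across at the foot, 130 mm high, origin under its centre. Leave it.
- cap_jar: Small jar of caps, 56 mm across, 60 mm high, origin under its centre. Leave it.
- marker: Marker pen lying flat, 135 x 12 x 12 mm, origin under its centre, long axis x. Leave it.

How it is judged:
By the outcome, as a careful person would: the job done as asked, in the order asked, and still so for the second after the job is handed in, with the robot touching nothing.
It also fails if it takes over 48 s, if anything falls off the work surface, if the arm or the gripper's body presses on something with over 40 N, if the wrist force passes 120 N, or if a joint passes its speed limit or range.

## Robot

A 6-joint arm with a two-finger parallel gripper is mounted at the origin on the work surface. World frame = base frame: x ahead of the robot, y to its left, z up, the work surface at z = 0. Lengths are in m, angles in rad, forces in N, time in s.
With the tool pointing down it reaches from about 0.4 to 0.825 m from the base axis. Payload 7 kg.
Tool frame: the origin (TCP) lies on the centre line of the jaws, within the pads' length; the fingertips stand 22 mm ahead of it and the grasp point (between the pads) lies 3 mm ahead of it; z points along the fingers, y is the direction in which the jaws open and shut (so a half turn about z gives the same grasp; the last joint's range is limited). The gripper opens to 88 mm and grips with 3 to 60 N. Pads are 19 mm wide; open, the fingers measure 130 mm over their backs; the gripper's body (78 mm by 193 mm) begins 47 mm behind the grasp point.
Start: joints at [-0.946, 0.359, 0.012, 0, -1.224, -0.288], TCP at [0.223, -0.637, 0.249] pointing down, gripper open.
Joint ranges: [-3.07, 3.07], [-1.43, 2.12], [-1.02, 1.25], [-3.03, 1.67], [-3.05, -0], [-3.03, 3.03]. Speed limits (rad/s): [2.39, 2.39, 3.01, 3.14, 3.14, 3.14].

## Interface

Orientations are given as [roll, pitch, yaw] about the fixed x, y, z axes, in that order (R = Rz(yaw) Ry(pitch) Rx(roll)).
In Python, from station import arm gives the robot as it stands. The module is installed in compiled form; this text tells all that it offers.
- The arm moves only by the tool arm_command, never from a script. Its argument "motion" is a list of rows, each a list of 3 entries, a list of its own where there are three numbers: the shift along the tool's x, y, z in mm, then the turn, a rotation vector about the tool's x, y, z in degrees, then the opening, from 0 (shut) to 1 (fully open). In form: [[[tx, ty, tz], [wx, wy, wz], grip], ...]. A call has 1 to 20 rows; each row shifts and turns the commanded pose from where the row before left it, along the tool's axes as they then stand; what a row does not reach is not made up. A row lasts 1/12 s, in which the tool goes at most 41.7 mm and 7.16 degrees, less where a joint would pass 70% of its speed; a pose out of reach is approached as far as the arm can. A call is refused whole if a number of a shift passes 41.7 or a number of a turn 7.16, either way. A call with a gripper value outside its range is refused whole. The fingers move at their own pace and stop on an object; "newtons" is the grip in N (left out, the last holds). Time passes only in rows, so rows that do not move let the fingers close. It gives the time, the measured TCP pose, the force and the opening at its end, in the units of the state.
- arm.get_state(): the state, without advancing time (a new reading comes with each control period).
- arm.grab_frame(name): name is "scene" or "top" or "wrist"; returns the picture (480x640x3 uint8, red, green, blue); there is no depth.
- arm.camera_info(name): a dict with "fov_y" (degrees; the focal length in pixels is half the picture's height over the tangent of half this angle, whatever the lens; pixels are square), "cx", "cy" (the principal point, pixels), "view" (4x4, takes a point from world to camera coordinates); the wrist camera has in their place "tool_from_camera" (4x4, takes a point from camera to tool coordinates, whose origin is the TCP and whose axes are the flange's). Camera axes: x right, y down, z forward; pixel columns grow to the right and rows downward; lengths in m; the calibration is good to about 2 mm. A picture is of the moment at which its call begins: read the wrist's pose just before it. camera_info takes no time and is no camera call.
- arm.job_done(): hands the job in, once; it reports no verdict.
The state is a dict: "t": time; "q": joint angles; "qd": joint speeds; "joint_efforts": joint torques, N m; "eef_pos": TCP position; "ee_rot": TCP orientation; "force": force on the tool from outside, world axes, zero at the start; "moment": the same for the moment, N m; "width": finger opening in m.
Only numpy, scipy, OpenCV 4.12 (cv2) and the standard library are available. Lean on these libraries where they do the work, as an engineer would, in place of code of your own. Each camera call takes 0.05 s, during which the arm holds its last target. There are 200 camera calls.

## Working session

There is one attempt and no reset: what is moved stays moved. The work goes in short steps, Python scripts to look and compute and a tool call to move; the robot and the scene stay as the last step left them, time stands still between calls to the robot, and variables do not carry over. Pictures are saved under pics/ and viewed, on a budget of 10 in all, crops included, one or two more only if the job needs it, and the job is handed in when it is done.

Besides the shell and the picture viewer there is one more tool, called after "Emit:" as a command line: name --argument value ..., lists and objects as JSON in quotes. arm_command: Moves the arm, as the interface text tells. Its arguments: {"type":"object","properties":{"motion":{"type":"array","items":{"type":"array"}},"newtons":{"type":"number"}},"required":["motion"]}

```bash
mkdir -p pics
python3 - <<'E'
from station import arm
import cv2,numpy as np
s=arm.get_state();print({k:np.round(v,3) for k,v in s.items()})
for n in("scene","top"):
    f=arm.grab_frame(n);cv2.imwrite(f"pics/{n}0.png",f[:,:,::-1])
for n in("scene","top","wrist"):
    c=arm.camera_info(n);print(n,{k:np.round(v,4).tolist() for k,v in c.items()})
E
```

```text
{'t': np.float64(0.0), 'q': array([-0.946,  0.359,  0.011, -0.   , -1.224, -0.288]), 'qd': array([-0.001, -0.   , -0.001,  0.002, -0.   ,  0.001]), 'joint_efforts': array([ 1.0000e-03, -5.8272e+01,  2.9305e+01,  6.9970e+00,  7.0000e-03,
       -0.0000e+00]), 'eef_pos': array([ 0.223, -0.637,  0.248]), 'ee_rot': array([ 3.14 , -0.   , -2.805]), 'force': array([0.218, 0.052, 0.344]), 'moment': array([-0.033, -0.015, -0.003]), 'width': np.float64(0.088)}
scene {'fov_y': 54.3994, 'cx': 322.5924, 'cy': 241.2433, 'view': [[0.4716, 0.8817, -0.0153, -0.2644], [0.732, -0.4012, -0.5506, -0.359], [-0.4916, 0.2485, -0.8346, 1.2476], [0.0, 0.0, 0.0, 1.0]]}
top {'fov_y': 51.9726, 'cx': 323.2307, 'cy': 242.6291, 'view': [[0.0282, -0.9995, 0.0165, -0.0174], [-0.9803, -0.0309, -0.1953, 0.5971], [0.1957, -0.0106, -0.9806, 1.0309], [0.0, 0.0, 0.0, 1.0]]}
wrist {'fov_y': 61.2165, 'cx': 317.0828, 'cy': 242.2148, 'tool_from_camera': [[0.0005, -0.9634, -0.2681, 0.0716], [1.0, 0.0009, -0.0013, -0.0003], [0.0015, -0.2681, 0.9634, -0.1366], [0.0, 0.0, 0.0, 1.0]]}
```

View pics/scene0.png

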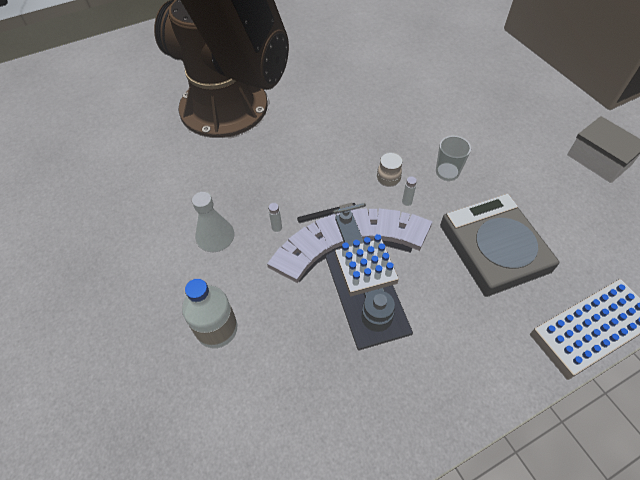

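View pics/top0.png

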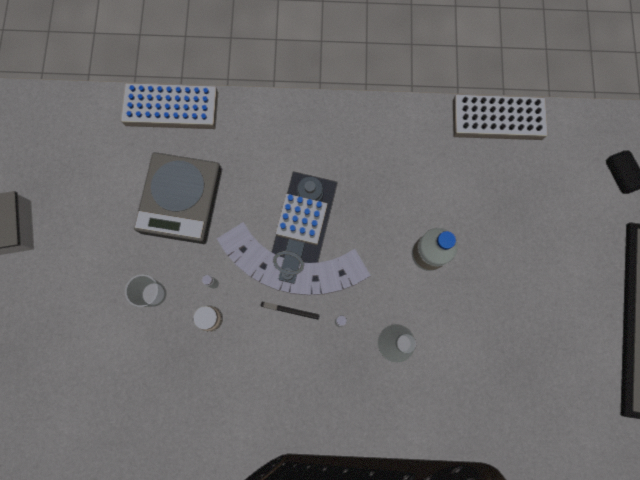

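The scene view shows the balance at (500,240) and the bottle at (208,310). In the top view the balance is at (178,195), the ring near (288,262), and the pivot column near (310,187). Image left in the top view is +y, so the balance is on the robot's left and the swing goes towards +0.3. Next I'll enlarge the ring area in both views.

```bash
cat > h.py <<'E'
import numpy as np,cv2
from station import arm
def ray(n,u,v):
    c=arm.camera_info(n);f=240/np.tan(np.radians(c["fov_y"]/2))
    V=np.array(c["view"]);R=V[:3,:3]
    return -R.T@V[:3,3], R.T@np.array([(u-c["cx"])/f,(v-c["cy"])/f,1])
def plane(n,u,v,z):
    o,d=ray(n,u,v);return o+d*(z-o[2])/d[2]
def proj(n,p):
    c=arm.camera_info(n);f=240/np.tan(np.radians(c["fov_y"]/2))
    V=np.array(c["view"]);q=V[:3,:3]@p+V[:3,3];return np.array([c["cx"],c["cy"]])+f*q[:2]/q[2]
E
python3 - <<'E'
import cv2,numpy as np
a=cv2.imread("pics/top0.png")[165:315,240:340];b=cv2.imread("pics/scene0.png")[195:345,320:420]
cv2.imwrite("pics/crop1.png",np.hstack([cv2.resize(x,None,fx=4,fy=4,interpolation=cv2.INTER_CUBIC) for x in(a,b)]))
E
```

```text
(no output)
```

View pics/crop1.png

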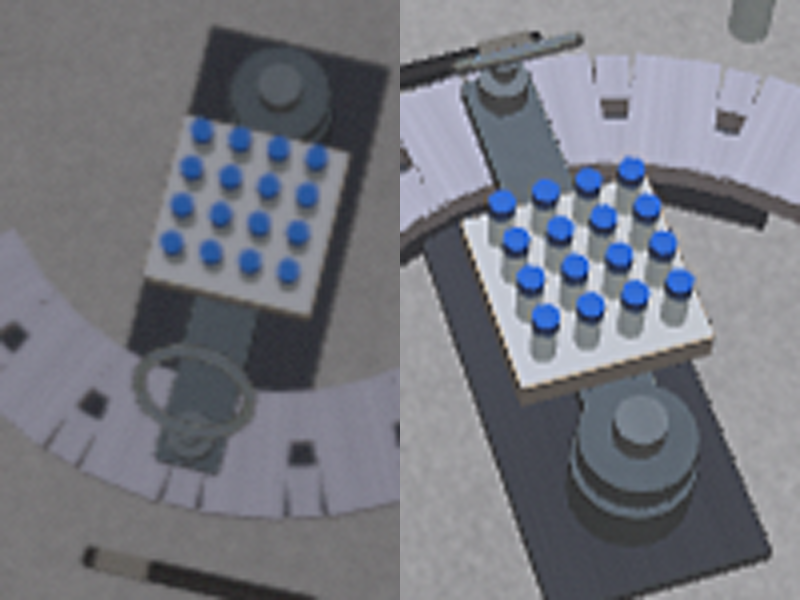

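Run:
```python
from h import *
T=lambda u,v:(240+u/4-.375,165+v/4-.375)
S=lambda u,v:(320+(u-400)/4-.375,195+v/4-.375)
def tri(t,s):
    a,d=ray("top",*t);b,e=ray("scene",*s)
    k=np.linalg.lstsq(np.c_[d,-e],b-a,rcond=None)[0];p,q=a+k[0]*d,b+k[1]*e
    return (p+q)/2,np.linalg.norm(p-q)
for n,t,s,z in(("ring",(195,393),(519,53),.124),("knob",(280,87),(640,420),.1),("boss",(193,440),(502,83),.085)):
    t,s=T(*t),S(*s);print(n,*[np.round(x,4) for x in tri(t,s)],plane("top",*t,z).round(4),plane("scene",*s,z).round(4))
P=[plane("top",*T(*c),.118) for c in((202,131),(316,157),(171,243),(288,271))];P=np.array(P)
for i,j in((0,2),(1,3)):
    d=P[i]-P[j];print("dir",np.degrees(np.arctan2(d[1],d[0])))
d=P[0]-P[1];print(np.degrees(np.arctan2(d[1],d[0]))-90,"centre",P.mean(0))
for n,u,v,z in(("bal",178,186,.056),("marker1",262,304,.012),("marker2",319,317,.012),("vial_r",341,321,.075),("vial_l",209,280,.075),("jar",206,317,.06),("flask",405,343,.13)):print(n,plane("top",u,v,z).round(3))
```

```text
ring [0.539  0.0716 0.1283] 0.0004 [0.5396 0.0717 0.124 ] [0.5363 0.0736 0.124 ]
knob [0.7167 0.0337 0.0879] 0.0012 [0.7131 0.034  0.1   ] [0.721  0.0291 0.1   ]
boss [0.5208 0.0742 0.0812] 0.0 [0.5203 0.074  0.085 ] [0.5232 0.0728 0.085 ]
dir -12.568870324039896
dir -11.608054944626044
-11.417284968864834 centre [0.64430584 0.05036122 0.118     ]
bal [0.718 0.332 0.056]
marker1 [0.462 0.134 0.012]
marker2 [0.436 0.005 0.012]
vial_r [ 0.426 -0.042  0.075]
vial_l [0.505 0.243 0.075]
jar [0.427 0.246 0.06 ]
flask [ 0.385 -0.167  0.13 ]
```

The ring centre is near (0.5375, 0.0705, 0.124), the pivot is near (0.717, 0.033), and the arm heads about -12°. I'll put the left finger (tool +y) of the open gripper through the ring. First I work out the numbers for the moves.

```bash
cat >> h.py <<'E'
from scipy.spatial.transform import Rotation as Ro
def toolR(h,down): # heading deg, angle below level deg; jaws level, tool y to the left
    h,d=np.radians([h,down]);z=np.array([np.cos(d)*np.cos(h),np.cos(d)*np.sin(h),-np.sin(d)]);y=np.array([-np.sin(h),np.cos(h),0])
    return Ro.from_matrix(np.c_[np.cross(y,z),y,z])
def go(p=None,R=None):
    s=arm.get_state();R0=Ro.from_euler("xyz",s["ee_rot"]);
    print("t",round(s["t"],2),"pos",np.round(s["eef_pos"],4),"F",np.round(s["force"],1),"q",np.round(s["q"],2))
    if p is not None:print("shift mm",(R0.inv().apply(np.array(p)-s["eef_pos"])*1e3).round(1))
    if R is not None:print("turn deg",np.degrees((R0.inv()*R).as_rotvec()).round(2))
E
python3 -c "
from h import *
go([.46,.03,.28],toolR(-16,38)); go([.46,.03,.28],toolR(-16,89.9))"
```

```text
t 0.1 pos [ 0.2229 -0.6367  0.2477] F [-0.1 -0.1  0.5] q [-0.95  0.36  0.01 -0.   -1.22 -0.29]
shift mm [-444.1  551.   -31.5]
turn deg [ 16.08 -50.34  32.77]
t 0.1 pos [ 0.2229 -0.6367  0.2477] F [-0.1 -0.1  0.5] q [-0.95  0.36  0.01 -0.   -1.22 -0.29]
shift mm [-444.1  551.   -31.5]
turn deg [ 0.11 -0.13 35.29]
```

Emit:
arm_command --motion '[[[-22.2,27.6,-1.6],[0,0,0],1],[[-22.2,27.6,-1.6],[0,0,0],1],[[-22.2,27.6,-1.6],[0,0,0],1],[[-22.2,27.6,-1.6],[0,0,0],1],[[-22.2,27.6,-1.6],[0,0,0],1],[[-22.2,27.6,-1.6],[0,0,0],1],[[-22.2,27.6,-1.6],[0,0,0],1],[[-22.2,27.6,-1.6],[0,0,0],1],[[-22.2,27.6,-1.6],[0,0,0],1],[[-22.2,27.6,-1.6],[0,0,0],1],[[-22.2,27.6,-1.6],[0,0,0],1],[[-22.2,27.6,-1.6],[0,0,0],1],[[-22.2,27.6,-1.6],[0,0,0],1],[[-22.2,27.6,-1.6],[0,0,0],1],[[-22.2,27.6,-1.6],[0,0,0],1],[[-22.2,27.6,-1.6],[0,0,0],1],[[-22.2,27.6,-1.6],[0,0,0],1],[[-22.2,27.6,-1.6],[0,0,0],1],[[-22.2,27.6,-1.6],[0,0,0],1],[[-22.2,27.6,-1.6],[0,0,0],1]]'

```text
t: 1.77
eef_pos: [0.4596, 0.0325, 0.2807]
ee_rot: [3.141, 0.0, -2.804]
force: [0.9, -1.3, -0.9]
width: 0.0878
```

```bash
python3 -c "
from h import *
go([.45,.03,.25],toolR(-16,38))"
```

```text
t 1.77 pos [0.4596 0.0325 0.2807] F [ 0.9 -1.3 -0.9] q [ 0.5  -0.02 -0.39 -0.   -1.21 -1.73]
shift mm [ 9.9  0.8 30.7]
turn deg [ 16.03 -50.29  32.83]
```

Emit:
arm_command --motion '[[[0,0,0],[1.6,-5.03,3.28],1],[[0,0,0],[1.6,-5.03,3.28],1],[[0,0,0],[1.6,-5.03,3.28],1],[[0,0,0],[1.6,-5.03,3.28],1],[[0,0,0],[1.6,-5.03,3.28],1],[[0,0,0],[1.6,-5.03,3.28],1],[[0,0,0],[1.6,-5.03,3.28],1],[[0,0,0],[1.6,-5.03,3.28],1],[[0,0,0],[1.6,-5.03,3.28],1],[[0,0,0],[1.6,-5.03,3.28],1]]'

```text
t: 2.6
eef_pos: [0.4868, -0.0146, 0.3508]
ee_rot: [-3.107, 0.735, 2.984]
force: [0.8, -0.9, 0.3]
width: 0.0877
```

```bash
python3 -c "
from h import *
R=toolR(-16,38);ring=np.array([.5375,.0705,.124])
tcp=ring+R.apply([0,-.0545,-.08]);print(tcp)
go(tcp,R)
cv2.imwrite('pics/w1.png',arm.grab_frame('wrist')[:,:,::-1])"
```

```text
[0.461879   0.03548765 0.17325292]
t 2.6 pos [ 0.4868 -0.0146  0.3508] F [ 0.8 -0.9  0.3] q [ 0.59 -0.41 -1.02  0.95 -0.63 -3.03]
shift mm [143.2  49.3 108.3]
turn deg [ 3.14 -9.8   4.93]
```

View pics/w1.png

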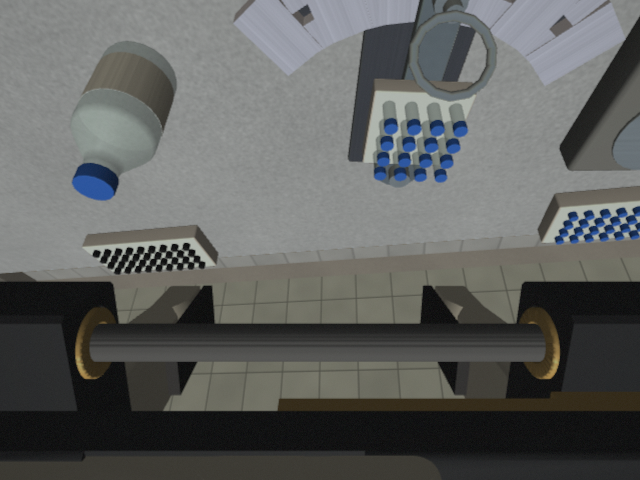

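The wrist view shows the ring at (452,55) and the vials beyond it. The tilt stopped at the limits of joint 3 and joint 6. I'll turn the tool half a turn about its axis, so joint 6 sits mid-range and the camera is on top, and move forward and down to give joint 3 room.

Emit:
arm_command --motion '[[[0,0,2],[0,0,-7],1],[[0,0,2],[0,0,-7],1],[[0,0,2],[0,0,-7],1],[[0,0,2],[0,0,-7],1],[[0,0,2],[0,0,-7],1],[[0,0,2],[0,0,-7],1],[[0,0,2],[0,0,-7],1],[[0,0,2],[0,0,-7],1],[[0,0,2],[0,0,-7],1],[[0,0,2],[0,0,-7],1],[[0,0,2],[0,0,-7],1],[[0,0,2],[0,0,-7],1],[[0,0,2],[0,0,-7],1],[[0,0,2],[0,0,-7],1],[[0,0,2],[0,0,-7],1],[[0,0,2],[0,0,-7],1],[[0,0,2],[0,0,-7],1],[[0,0,2],[0,0,-7],1],[[0,0,2],[0,0,-7],1],[[0,0,2],[0,0,-7],1]]'

```text
t: 4.32
eef_pos: [0.5166, -0.0213, 0.3301]
ee_rot: [-2.653, -0.549, -1.008]
force: [0.1, 0.4, 0.4]
width: 0.0873
```

```bash
sed -i 's/np.cross(y,z),y,z\])/-np.cross(y,z),-y,z])/; s/tool y to the left/tool y to the right/' h.py; python3 -c "
from h import *
R=toolR(-16,40);ring=np.array([.5375,.0705,.124])
tcp=ring+R.apply([0,.0545,-.07]);print(tcp)
go(tcp,R)"
```

```text
[0.47093192 0.03289177 0.16899513]
t 4.32 pos [ 0.5166 -0.0213  0.3301] F [0.1 0.4 0.4] q [ 0.45 -0.32 -1.02  1.03 -0.49 -0.58]
shift mm [-144.    55.8   84.4]
turn deg [  0.31   9.4  -34.75]
```

Emit:
arm_command --motion '[[[-14.4,5.6,8.4],[0,0,0],1],[[-14.4,5.6,8.4],[0,0,0],1],[[-14.4,5.6,8.4],[0,0,0],1],[[-14.4,5.6,8.4],[0,0,0],1],[[-14.4,5.6,8.4],[0,0,0],1],[[-14.4,5.6,8.4],[0,0,0],1],[[0,0,0],[0,1.5,-5.8],1],[[0,0,0],[0,1.5,-5.8],1],[[0,0,0],[0,1.5,-5.8],1],[[0,0,0],[0,1.5,-5.8],1],[[0,0,0],[0,1.5,-5.8],1],[[0,0,0],[0,1.5,-5.8],1]]'

```text
t: 5.32
eef_pos: [0.5285, 0.023, 0.3242]
ee_rot: [3.11, -0.741, -0.272]
force: [-0.2, 0.7, 0.5]
width: 0.0874
```

```bash
python3 -c "
from h import *
R=toolR(-16,40);ring=np.array([.5375,.0705,.124])
tcp=ring+R.apply([0,.0545,-.07]);print(tcp)
go(tcp,R)"
```

```text
[0.47093192 0.03289177 0.16899513]
t 5.32 pos [0.5285 0.023  0.3242] F [-0.2  0.7  0.5] q [ 0.57 -0.25 -1.02  1.15 -0.61 -0.2 ]
shift mm [-147.7    3.6   75.4]
turn deg [1.53 7.52 0.4 ]
```

```bash
python3 -c "
from h import *
s=arm.get_state()
D=[([-.946,.359,.0115],[.2229,-.6367,.2479],[3.14,0,-2.805]),([.5,-.02,-.39],[.4596,.0325,.2807],[3.141,0,-2.804]),([.59,-.41,-1.02],[.4868,-.0146,.3508],[-3.107,.735,2.984]),([.45,-.32,-1.02],[.5166,-.0213,.3301],[-2.653,-.549,-1.008]),(s['q'][:3],s['eef_pos'],s['ee_rot'])]
A=[];b=[]
for q,p,r in D:
    z=Ro.from_euler('z',-q[0]).apply(Ro.from_euler('xyz',r).as_matrix()[:,2]);P=Ro.from_euler('z',-q[0]).apply(p);f=q[1]-q[2];S,C=np.sin,np.cos
    A+=[[1,0,0,S(q[1]),C(f),S(f),z[0]],[0,1,0,0,0,0,z[1]],[0,0,1,C(q[1]),-S(f),C(f),z[2]]];b+=list(P)
x,_,rk,sv=np.linalg.lstsq(np.array(A),np.array(b),rcond=None)
print('a d z0 L2 L3 e Lt',x.round(3),'res mm',((np.array(A)@x-b)*1e3).round(1),sv.round(3))
"
```

```text
a d z0 L2 L3 e Lt [ 0.548 -0.183 -0.191  0.508 -0.145  0.114  0.186] res mm [-18.    9.    6.7  25.2   9.2   8.3 -16.9  10.6 -37.8  -8.3 -14.3   1.
  18.1 -14.6  21.8] [4.328 3.162 2.302 0.832 0.462 0.231 0.112]
```

Joint 3 is still on its limit, because the wrist sits too close to the base. I'll put the gripper on the left of the ring with the right finger in it, headed about -30°, which is also the arm's final heading. That moves the wrist outwards.

```bash
python3 -c "
from h import *
R=toolR(-28,42);ring=np.array([.5375,.0705,.124])
tcp=ring+R.apply([0,-.0545,-.06]);print(tcp)
go(tcp,R);s=arm.get_state();print(list(map(float,np.r_[s['q'],s['eef_pos'],s['ee_rot']])))
go(tcp+[0,0,.09])"
```

```text
[0.52371672 0.13955377 0.16414784]
t 5.32 pos [0.5285 0.023  0.3242] F [-0.2  0.7  0.5] q [ 0.57 -0.25 -1.02  1.15 -0.61 -0.2 ]
shift mm [-134.6 -113.9   90.2]
turn deg [-6.99  5.36  8.82]
[0.5702741727360137, -0.25152331553788077, -1.0161440928866086, 1.1460566814669562, -0.6140001969770825, -0.19786853120709158, 0.5285015172435976, 0.023020153486484174, 0.32419331267298046, 3.109745379579132, -0.7413949550905886, -0.272261198573738]
t 5.32 pos [0.5285 0.023  0.3242] F [-0.2  0.7  0.5] q [ 0.57 -0.25 -1.02  1.15 -0.61 -0.2 ]
shift mm [ -73.8 -111.8   23.8]
```

Emit:
arm_command --motion '[[[-10,-18.6,6],[0,0,0],1],[[-10,-18.6,6],[0,0,0],1],[[-10,-18.6,6],[0,0,0],1],[[-10,-18.6,6],[0,0,0],1],[[-10,-18.6,6],[0,0,0],1],[[-10,-18.6,6],[0,0,0],1],[[0,0,0],[-2.3,1.8,2.9],1],[[0,0,0],[-2.3,1.8,2.9],1],[[0,0,0],[-2.3,1.8,2.9],1],[[0,0,0],[0,0,0],1]]'

```text
t: 6.15
eef_pos: [0.546, 0.1379, 0.2621]
ee_rot: [3.136, -0.829, -0.491]
force: [-0.3, 0.7, 0.0]
width: 0.0876
```

```bash
python3 -c "
from h import *
R=toolR(-28,42);ring=np.array([.5375,.0705,.124])
tcp=ring+R.apply([0,-.0545,-.06])
go(tcp,R);s=arm.get_state();print(list(map(float,np.r_[s['q'],s['eef_pos'],s['ee_rot']])))"
```

```text
t 6.15 pos [0.546  0.1379 0.2621] F [-0.3  0.7  0. ] q [ 0.82  0.01 -1.01  1.3  -0.83 -0.81]
shift mm [-86.1   8.8  51.1]
turn deg [ 0.41  0.49 -0.08]
[0.820771918668236, 0.011993555825284748, -1.006715534466344, 1.3005703776393411, -0.8347366576815775, -0.8105708439333394, 0.5460321215452656, 0.13793208741284144, 0.2621088357495243, 3.136006774392691, -0.8292898568244972, -0.4907524418124063]
```

Emit:
arm_command --motion '[[[-8.6,0.9,6.6],[0,0,0],1],[[-8.6,0.9,6.6],[0,0,0],1],[[-8.6,0.9,6.6],[0,0,0],1],[[-8.6,0.9,6.6],[0,0,0],1],[[-8.6,0.9,6.6],[0,0,0],1],[[-8.6,0.9,6.6],[0,0,0],1],[[-8.6,0.9,6.6],[0,0,0],1],[[-8.6,0.9,6.6],[0,0,0],1],[[0,0,0],[0,0,0],1]]'

```text
t: 6.9
eef_pos: [0.5568, 0.1557, 0.1989]
ee_rot: [3.101, -0.8, -0.489]
force: [0.3, -1.0, -1.1]
width: 0.0875
```

```bash
python3 -c "
from h import *
R=toolR(-28,42);ring=np.array([.5375,.0705,.124])
tcp=ring+R.apply([0,-.0545,-.045])
go(tcp,R);s=arm.get_state()
np.save('s2.npy',np.r_[s['eef_pos'],s['ee_rot']])
cv2.imwrite('pics/w2.png',arm.grab_frame('wrist')[:,:,::-1])"
```

```text
t 6.9 pos [0.5568 0.1557 0.1989] F [ 0.3 -1.  -1.1] q [ 0.78  0.14 -1.02  1.4  -0.79 -0.94]
shift mm [-39.4  28.8  24.9]
turn deg [2.35 2.17 0.01]
```

View pics/w2.png

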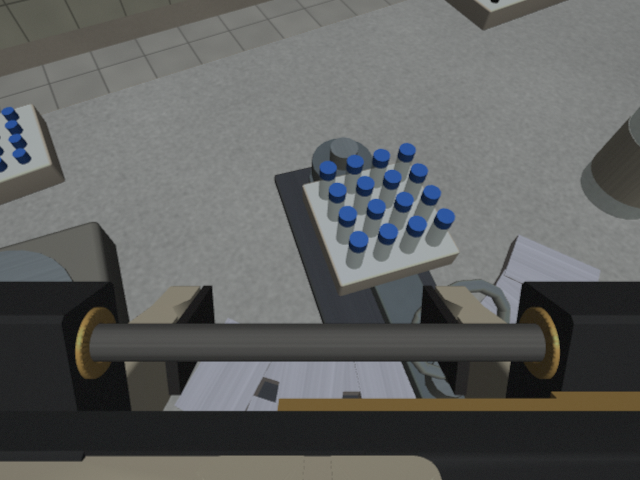

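```bash
cat > fk.py <<'E'
from h import *
from scipy.optimize import least_squares
D=[[-.946,.359,.0115,0,-1.224,-.288,.2229,-.6367,.2479,3.14,0,-2.805],[.5,-.02,-.39,0,-1.21,-1.73,.4596,.0325,.2807,3.141,0,-2.804],[.59,-.41,-1.02,.95,-.63,-3.03,.4868,-.0146,.3508,-3.107,.735,2.984],[.45,-.32,-1.02,1.03,-.49,-.58,.5166,-.0213,.3301,-2.653,-.549,-1.008],
[0.57027,-0.25152,-1.01614,1.14606,-0.614,-0.19787,0.5285,0.02302,0.32419,3.10975,-0.74139,-0.27226],[0.82077,0.01199,-1.00672,1.30057,-0.83474,-0.81057,0.54603,0.13793,0.26211,3.136,-0.82929,-0.49075]]
s=arm.get_state();D=np.array(D+[np.r_[s["q"],s["eef_pos"],s["ee_rot"]]])
E=Ro.from_euler
def fk(x,q,s4=1,s6=1):
    c,a,d,z0,L2,L3,e,w,wl,Lt,k4,k5,k6,kf=x
    R=E("z",q[0]+c);p=R.apply([a,d,z0]);R=R*E("y",q[1]);p=p+R.apply([0,0,L2]);R=R*E("y",-q[2]+kf);p=p+R.apply([L3,0,e])
    R=R*E("x",s4*q[3]+k4);R=R*E("y",-q[4]+k5);p=p+R.apply([Lt,wl,w]);R=R*E("x",s6*q[5]+k6)
    return p,R*E("y",np.pi/2)   # tool z = link x
def res(x,s4,s6):
    o=[]
    for r in D:
        p,R=fk(x,r[:6],s4,s6);o+=list((p-r[6:9]));o+=list(.2*(R.inv()*E("xyz",r[9:])).as_rotvec())
    return np.array(o)
if __name__=="__main__":
  best=None
  for s4 in(1,-1):
    for s6 in(1,-1):
      for k6 in(0,3.1):
        for kf in(0,.8,-.8,1.5):
          r=least_squares(lambda x:np.r_[res(x,s4,s6),.002*(x-x0)],x0:=np.array([0,.07,-.19,.4,.5,.4,0,0,0,.25,0,-kf,k6,kf]))
          if best is None or r.cost<best[0]:best=(r.cost,s4,s6,r.x)
  print(best[0],best[1:3],best[3].round(3));e=res(*[best[3],*best[1:3]]).reshape(-1,6)*1e3;print(e.round(0))
  np.save("fk.npy",np.r_[best[1:3],best[3]])
E
python3 fk.py
```

```text
1.6157586987269146e-05 (-1, -1) [-1.000e-03 -3.000e-03  0.000e+00  2.000e-01  5.990e-01  4.670e-01
  1.000e-03 -1.000e-03 -1.920e-01  3.540e-01  2.000e-03  0.000e+00
 -1.573e+00 -4.000e-03]
[[-0. -1.  2. -1.  1.  0.]
 [-1. -0. -2.  0. -1.  1.]
 [-1.  0. -1.  0. -0. -0.]
 [ 0.  1. -0. -0.  0.  1.]
 [ 1. -0.  1. -0. -0. -1.]
 [-0.  0.  0.  0. -0. -1.]
 [-0. -0. -0. -0. -0. -1.]]
```

The kinematic model fits to about 1 mm. Next I use it to search heading, slope and finger choice for feasible poses along the whole job.

```bash
cat > ik.py <<'E'
from fk import *
K=np.load("fk.npy");x=K[2:]
lo=np.array([-3.07,-1.43,-1.02,-3.03,-3.05,-3.03])+.015;hi=np.array([3.07,2.12,1.25,1.67,0,3.03])-.015
def ik(p,R,q0s):
    def f(q):
        P,Q=fk(x,q,K[0],K[1]);return np.r_[P-p,.2*(R.inv()*Q).as_rotvec()]
    b=None
    for q0 in q0s:
        r=least_squares(f,np.clip(q0,lo+.01,hi-.01),bounds=(lo,hi),max_nfev=60)
        if b is None or r.cost<b[0]:b=(r.cost,r.x)
        if b[0]<1e-8:break
    return np.sqrt(2*b[0])*1e3,b[1]
rng=np.random.default_rng(0)
Q0=[s["q"]]+[np.array([.8,.1,-.9,m,-.8,n]) for m,n in((1.4,-1),(-1.4,1),(-2.8,2),(.3,0))]
piv=np.array([.717,.033])
def ring(th,z=.124):
    h=-np.radians(12)-th;return np.r_[piv-.183*np.array([np.cos(h),np.sin(h)]),z]
E
cat > srch.py <<'E'
from ik import *
for off in(0,-.0545,.0545):
  for flip in(0,180):
    for d in(36,40,44):
      for h in(-12,-24,-36):
        R=toolR(h,d);o=off
        RR=R*E("z",np.radians(flip));out=[]
        for th,z,dep in((0,.124,-.03),(0,.124,0),(.3,.148,0),(.3,.124,-.03)):
            out.append(ik(ring(th,z)+R.apply([0,off,dep]),RR,Q0)[0].round(1))
        if max(out)<30:print(off,flip,d,h,out)
E
timeout 500 python3 srch.py
```

```text
0 180 36 -12 [np.float64(14.7), np.float64(15.7), np.float64(19.2), np.float64(24.2)]
0 180 40 -12 [np.float64(6.8), np.float64(7.8), np.float64(16.6), np.float64(17.4)]
0 180 44 -12 [np.float64(0.7), np.float64(1.3), np.float64(14.4), np.float64(15.0)]
-0.0545 0 36 -36 [np.float64(25.3), np.float64(26.4), np.float64(0.4), np.float64(3.1)]
-0.0545 0 40 -36 [np.float64(20.0), np.float64(21.6), np.float64(0.0), np.float64(0.0)]
-0.0545 0 44 -36 [np.float64(14.1), np.float64(16.2), np.float64(0.0), np.float64(0.0)]
-0.0545 180 36 -36 [np.float64(25.3), np.float64(26.4), np.float64(0.4), np.float64(3.1)]
-0.0545 180 40 -36 [np.float64(20.0), np.float64(21.6), np.float64(0.0), np.float64(0.0)]
-0.0545 180 44 -12 [np.float64(15.2), np.float64(15.8), np.float64(27.8), np.float64(28.9)]
-0.0545 180 44 -36 [np.float64(14.1), np.float64(16.2), np.float64(0.0), np.float64(0.0)]
0.0545 180 36 -12 [np.float64(3.4), np.float64(5.9), np.float64(9.0), np.float64(13.7)]
0.0545 180 40 -12 [np.float64(0.0), np.float64(0.0), np.float64(2.2), np.float64(5.9)]
0.0545 180 44 -12 [np.float64(5.4), np.float64(0.0), np.float64(0.1), np.float64(0.1)]
```

```bash
cat > srch.py <<'E'
from ik import *
Q0=[np.array([a,.1,-.9,m,-.6,n]) for a,m,n in((.6,.8,-3),(.6,.8,0),(.4,-.8,1.5),(.3,.2,-1))]
for off in(.0545,.04,0):
  for flip in(180,0):
    for d in(41,45):
      for h in(-20,-12,-4,4):
        R=toolR(h,d)
        RR=R*E("z",np.radians(flip));out=[];qs=[]
        for th,z,dep in((0,.124,-.035),(0,.124,0),(.15,.148,0),(.3,.148,0),(.3,.124,-.035)):
            c,q=ik(ring(th,z)+R.apply([0,off,dep]),RR,Q0);out.append(float(c.round(1)));qs.append(q.round(1).tolist())
        if min(out)<2:print(off,flip,d,h,out,qs[1],qs[3])
E
timeout 560 python3 srch.py
```

```text
0.0545 180 41 -12 [0.0, 8.2, 0.0, 1.1, 4.0] [-0.2, 0.0, -0.7, -2.2, -0.0, 0.6] [-0.3, 0.1, -1.0, -3.0, -0.3, 1.5]
0.0545 180 41 -4 [8.8, 0.9, 5.9, 2.3, 1.9] [-0.1, 0.1, -0.7, -1.9, -0.0, 0.3] [-0.1, 0.0, -0.7, -2.2, -0.0, 0.7]
0.0545 180 45 -12 [8.7, 2.0, 2.1, 0.0, 0.0] [-0.2, 0.0, -0.8, -2.4, -0.0, 0.8] [-0.2, 0.0, -0.9, -3.0, -0.2, 1.5]
0.04 180 41 -12 [0.0, 10.5, 0.0, 5.1, 7.2] [-0.2, 0.0, -0.7, -2.3, -0.0, 0.7] [-0.2, 0.1, -1.0, -3.0, -0.3, 1.5]
0.04 180 41 -4 [7.3, 0.0, 3.9, 0.0, 0.0] [-0.2, 0.1, -0.7, -2.1, -0.1, 0.6] [-0.1, 0.0, -0.7, -2.3, -0.0, 0.7]
0.04 180 45 -12 [5.5, 0.7, 0.0, 3.6, 3.5] [-0.2, 0.0, -0.8, -2.4, -0.0, 0.8] [-0.2, 0.0, -0.9, -3.0, -0.2, 1.5]
0 180 41 -4 [1.7, 5.1, 0.0, 7.2, 0.0] [-0.1, 0.1, -0.7, -2.1, -0.0, 0.6] [-0.0, 0.1, -0.7, -2.4, -0.0, 0.8]
0 180 45 -12 [0.0, 8.7, 7.1, 16.1, 14.3] [-0.2, 0.1, -0.8, -2.5, -0.0, 0.9] [-0.1, 0.1, -0.8, -2.8, -0.0, 1.1]
0 180 45 -4 [12.1, 5.4, 6.1, 0.7, 0.8] [-0.1, 0.1, -0.7, -2.3, -0.0, 0.8] [-0.1, 0.1, -0.7, -2.6, -0.0, 1.1]
```

```bash
sed -i 's/max_nfev=60/max_nfev=150/' ik.py
cat > srch.py <<'E'
from ik import *
for flip in(0,180):
 Q0=[np.array([a,.05,-.8,m,-.35,.9-(flip==0)*np.pi]) for a,m in((-.2,-2.6),(0,-2),(-.2,-2.9))]
 for off in(.0545,-.0545,0):
    for d in(38,42):
      for h in(-20,-12,-4,4):
        R=toolR(h,d)
        RR=R*E("z",np.radians(flip));out=[];qs=[]
        for th,z,dep in((0,.124,-.035),(0,.124,0),(.15,.148,0),(.3,.148,0),(.3,.124,-.035)):
            c,q=ik(ring(th,z)+R.apply([0,off,dep]),RR,([qs[-1]] if qs else [])+Q0);out.append(float(c.round(1)));qs.append(q)
        if max(out)<4:print(flip,off,d,h,out,qs[0].round(2),qs[1].round(2),qs[3].round(2))
E
timeout 570 python3 srch.py
```

```text
0 0.0545 38 -4 [0.0, 0.0, 0.0, 0.0, 0.0] [-0.18 -0.04 -0.75 -1.98 -0.1  -2.66] [-0.38  0.09 -0.82 -2.29 -0.32 -2.2 ] [-0.26  0.06 -0.83 -2.51 -0.27 -2.06]
0 0.0545 38 4 [1.6, 0.0, 1.9, 1.4, 0.3] [-0.06 -0.02 -0.69 -1.62 -0.1  -3.01] [-0.24  0.08 -0.69 -1.89 -0.26 -2.62] [ 0.05  0.05 -0.61 -1.74 -0.02 -2.96]
0 0.0545 42 -12 [1.5, 0.0, 0.0, 0.8, 2.4] [-0.23 -0.05 -0.79 -2.33 -0.02 -2.37] [-0.38  0.06 -0.91 -2.62 -0.26 -1.96] [-0.25  0.06 -0.99 -3.01 -0.31 -1.66]
0 -0.0545 38 4 [0.0, 0.0, 0.0, 0.0, 0.0] [-0.13 -0.   -0.83 -2.32 -0.21 -2.26] [-0.21  0.12 -0.89 -2.53 -0.39 -1.97] [-0.09  0.12 -0.89 -2.78 -0.36 -1.81]
0 0 38 -4 [0.0, 0.0, 0.0, 0.0, 1.9] [-0.28 -0.   -0.9  -2.48 -0.27 -2.08] [-0.33  0.13 -0.95 -2.65 -0.44 -1.86] [-0.18  0.11 -0.98 -2.94 -0.43 -1.69]
0 0 38 4 [0.1, 0.0, 0.0, 0.0, 0.0] [ 0.05 -0.02 -0.69 -1.76 -0.02 -2.94] [-0.23  0.09 -0.77 -2.18 -0.29 -2.33] [-0.1   0.07 -0.73 -2.32 -0.19 -2.28]
180 0.0545 38 -4 [0.0, 0.0, 0.0, 0.0, 0.0] [-0.18 -0.04 -0.75 -1.98 -0.1   0.48] [-0.38  0.09 -0.82 -2.29 -0.32  0.94] [-0.26  0.06 -0.83 -2.51 -0.27  1.08]
180 0.0545 38 4 [0.6, 0.0, 1.8, 1.4, 0.3] [ 0.05 -0.02 -0.69 -1.47 -0.02 -0.08] [-0.24  0.08 -0.69 -1.89 -0.26  0.53] [ 0.05  0.05 -0.61 -1.74 -0.02  0.19]
180 0.0545 42 -12 [1.5, 0.0, 0.0, 0.8, 2.4] [-0.23 -0.05 -0.79 -2.33 -0.02  0.77] [-0.38  0.06 -0.91 -2.62 -0.26  1.18] [-0.25  0.06 -0.99 -3.01 -0.31  1.48]
180 -0.0545 38 4 [0.0, 0.0, 0.0, 0.0, 0.0] [-0.13 -0.   -0.83 -2.32 -0.21  0.89] [-0.21  0.12 -0.89 -2.53 -0.39  1.17] [-0.09  0.12 -0.89 -2.78 -0.36  1.33]
180 0 38 -4 [0.0, 0.0, 0.0, 0.0, 1.9] [-0.28 -0.   -0.9  -2.48 -0.27  1.06] [-0.33  0.13 -0.95 -2.65 -0.44  1.28] [-0.18  0.11 -0.98 -2.94 -0.43  1.45]
180 0 38 4 [0.1, 0.0, 0.0, 0.0, 0.0] [ 0.05 -0.02 -0.69 -1.76 -0.02  0.2 ] [-0.23  0.09 -0.77 -2.18 -0.29  0.82] [-0.1   0.07 -0.73 -2.32 -0.19  0.86]
```

```bash
cat > plan.py <<'E'
from ik import *
R=toolR(-8,40);seed=[np.array([-.3,0,-.8,-2.3,-.3,-2.2])]
ends=[]
for th,z,dep in((0,.124,-.08),(0,.124,-.05),(0,.124,0),(0,.148,0),(.15,.148,0),(.3,.148,0),(.3,.124,0),(.3,.124,-.05)):
    c,q=ik(ring(th,z)+R.apply([0,.0545,dep]),R,seed);seed=[q];ends.append(q);print(th,z,dep,c.round(1),q.round(2))
WP=[s["q"],[.6,-.2,-.9,.7,-.9,-.9],[.3,-.2,-.75,-.3,-.95,-1.2],[0,-.2,-.75,-1.3,-.8,-1.6],[-.25,-.15,-.8,-2.0,-.45,-2.1],ends[0]]
WP=[np.array(w) for w in WP]
for a,b in zip(WP[:-1],WP[1:]):
    lowz=[]
    for k in np.linspace(0,1,6):
        p,Q=fk(x,a+(b-a)*k,K[0],K[1]);lowz.append(min((p+Q.apply(v))[2] for v in([.02,.065,.022],[.02,-.065,.022],[-.02,.065,.022],[-.02,-.065,.022],[.04,.097,-.044],[-.04,.097,-.044],[.04,-.097,-.044],[-.04,-.097,-.044])))
    p0,A=fk(x,a,K[0],K[1]);p1,B=fk(x,b,K[0],K[1])
    rv=np.degrees((A.inv()*B).as_rotvec());n=int(np.ceil(max(np.abs(rv).max()/6.9,np.abs(b-a).max()/.16,np.linalg.norm(p1-p0)/.035)))
    Rr=Ro.from_rotvec(np.radians(rv)/n);M=sum((Rr**k).as_matrix() for k in range(n))
    print("p",p1.round(3),"n",n,"shift",np.linalg.solve(M,A.inv().apply(p1-p0)*1e3).round(1),"turn",(rv/n).round(2),"lowz",np.round(lowz,2))
E
python3 plan.py
```

```text
0 0.124 -0.08 13.0 [-0.19 -0.17 -0.82 -2.19 -0.02 -2.49]
0 0.124 -0.05 5.1 [-0.17 -0.08 -0.77 -2.12 -0.02 -2.57]
0 0.124 0 0.0 [-0.37  0.07 -0.85 -2.43 -0.27 -2.12]
0 0.148 0 1.8 [-0.16 -0.   -0.7  -2.1  -0.02 -2.6 ]
0.15 0.148 0 0.0 [-0.27  0.02 -0.81 -2.45 -0.15 -2.17]
0.3 0.148 0 0.0 [-0.27  0.06 -0.9  -2.75 -0.28 -1.86]
0.3 0.124 0 0.0 [-0.3   0.14 -0.98 -2.84 -0.42 -1.75]
0.3 0.124 -0.05 0.0 [-0.26 -0.04 -0.92 -2.65 -0.2  -1.98]
p [ 0.471 -0.073  0.279] n 8 shift [20.8 25.6 -1.2] turn [-1.65 -1.53  6.09] lowz [0.17 0.2  0.21 0.22 0.23 0.23]
p [ 0.296 -0.011  0.155] n 11 shift [ 0.3 20.2  9.2] turn [-3.37 -2.31  6.32] lowz [0.23 0.2  0.18 0.16 0.14 0.12]
p [0.357 0.194 0.202] n 11 shift [-3.8 19.7  8.8] turn [-3.77 -2.45  6.56] lowz [0.12 0.1  0.09 0.09 0.11 0.13]
p [0.509 0.098 0.233] n 11 shift [-9.2 14.8  4.8] turn [-3.04 -2.24  6.33] lowz [0.13 0.14 0.15 0.16 0.17 0.18]
p [0.471 0.028 0.171] n 5 shift [-17.9  10.1  -1.5] turn [-3.1  -3.42  6.22] lowz [0.18 0.18 0.17 0.16 0.15 0.14]
```

```bash
cat > srch2.py <<'E'
from ik import *
hi[4]=-.1;lo[2]=-1.0;lo[3]=-2.97
seed=[np.array([-.25,.05,-.85,-2.5,-.3,-2.])]
poses=((0,.124,-.07),(0,.124,0),(0,.15,0),(.15,.15,0),(.3,.15,0),(.3,.124,0),(.3,.124,-.07))
for off in(.0545,-.0545):
  for d in(36,39,42):
    print(off,d)
    for h in(-16,-12,-8,-4,0,4,8):
        R=toolR(h,d);print("  ",h,[float(ik(ring(t,z)+R.apply([0,off,dep]),R,seed)[0].round(1)) for t,z,dep in poses])
E
timeout 570 python3 srch2.py
```

```text
0.0545 36
   -16 [7.3, 14.6, 7.9, 13.6, 18.5, 23.7, 21.2]
   -12 [0.0, 6.3, 0.0, 4.5, 9.0, 14.7, 11.2]
   -8 [0.0, 0.0, 0.0, 0.0, 0.0, 5.8, 1.4]
   -4 [2.4, 0.0, 0.0, 0.0, 0.0, 0.0, 0.0]
   0 [3.6, 0.0, 0.0, 0.0, 0.0, 0.0, 0.0]
   4 [3.2, 0.0, 0.0, 0.0, 0.0, 0.0, 2.2]
   8 [2.9, 0.0, 0.0, 0.0, 0.0, 0.0, 2.3]
0.0545 39
   -16 [1.0, 8.4, 2.3, 8.3, 13.7, 17.9, 15.6]
   -12 [3.7, 0.0, 0.0, 0.0, 3.8, 8.7, 5.3]
   -8 [9.2, 0.0, 0.6, 0.0, 0.0, 0.0, 0.0]
   -4 [12.8, 0.0, 4.4, 1.6, 0.0, 0.0, 5.3]
   0 [14.2, 0.0, 6.4, 5.2, 3.0, 0.0, 10.2]
   4 [13.9, 0.0, 6.4, 6.7, 6.2, 0.0, 12.9]
   8 [13.6, 0.0, 6.6, 6.6, 7.0, 0.0, 13.0]
0.0545 42
   -16 [3.6, 2.7, 0.0, 4.2, 11.8, 13.5, 11.2]
   -12 [11.7, 0.0, 3.0, 0.0, 2.0, 3.6, 0.7]
   -8 [18.3, 0.6, 9.0, 4.4, 0.0, 0.0, 6.2]
   -4 [22.9, 4.7, 13.6, 10.2, 6.2, 0.0, 13.8]
   0 [24.8, 7.2, 16.2, 14.6, 11.9, 3.7, 19.9]
   4 [24.5, 7.4, 16.2, 16.6, 15.8, 7.2, 23.4]
   8 [24.2, 7.6, 16.4, 16.4, 16.9, 8.5, 23.7]
-0.0545 36
   -16 [35.1, 33.8, 31.3, 38.9, 45.9, 47.4, 48.4]
   -12 [25.3, 25.0, 21.1, 28.5, 35.6, 37.1, 37.3]
   -8 [15.6, 17.1, 12.0, 18.0, 25.2, 26.7, 26.6]
   -4 [6.1, 9.5, 3.7, 7.7, 14.6, 16.1, 16.9]
   0 [0.0, 2.0, 0.0, 0.0, 3.8, 6.2, 7.3]
   4 [0.0, 0.0, 0.0, 0.0, 0.0, 0.0, 0.0]
   8 [2.1, 0.0, 0.0, 0.0, 0.0, 0.0, 0.0]
-0.0545 39
   -16 [30.0, 30.6, 29.0, 36.3, 42.9, 44.5, 45.1]
   -12 [19.9, 20.6, 18.9, 26.3, 33.1, 34.7, 34.3]
   -8 [9.9, 11.4, 8.7, 16.2, 23.1, 24.6, 23.3]
   -4 [0.1, 3.5, 0.0, 5.9, 12.9, 14.4, 12.1]
   0 [2.3, 0.0, 0.0, 0.0, 2.6, 4.1, 1.6]
   4 [8.4, 0.0, 0.7, 0.0, 0.0, 0.0, 0.0]
   8 [12.5, 0.0, 4.7, 2.3, 0.0, 0.0, 5.7]
-0.0545 42
   -16 [27.0, 28.1, 26.5, 33.4, 39.7, 41.3, 41.6]
   -12 [16.4, 18.5, 16.9, 23.9, 30.3, 32.0, 31.3]
   -8 [5.6, 8.8, 7.1, 14.3, 20.8, 22.4, 20.9]
   -4 [1.7, 0.0, 0.0, 4.5, 11.1, 12.7, 10.2]
   0 [10.3, 0.0, 2.9, 0.0, 1.2, 2.8, 0.0]
   4 [17.6, 1.1, 9.2, 4.9, 0.6, 0.0, 6.5]
   8 [22.7, 5.2, 13.9, 10.9, 7.5, 0.2, 14.4]
```

```bash
sed -i 's/toolR(-8,40)/toolR(-6,37)/; s/^WP=\[s.*/WP=[s["q"],[.6,-.2,-.8,.7,-.9,-.9],[.3,-.1,-.35,-.3,-.95,-1.2],[0,-.1,-.4,-1.3,-.8,-1.6],[-.3,-.1,-.65,-2.0,-.45,-2.1],ends[0]]/; s/(0,.124,-.08),(0,.124,-.05)/(0,.124,-.07),(0,.124,-.04)/' plan.py
sed -i 's/^R=toolR/lo[2]=-1.0;hi[4]=-.08;R=toolR/' plan.py; python3 plan.py
```

```text
0 0.124 -0.07 4.0 [-0.2  -0.14 -0.81 -2.06 -0.08 -2.59]
0 0.124 -0.04 0.0 [-0.32 -0.05 -0.83 -2.21 -0.21 -2.36]
0 0.124 0 0.0 [-0.44  0.11 -0.9  -2.45 -0.42 -2.01]
0 0.148 0 0.0 [-0.33  0.02 -0.8  -2.27 -0.23 -2.29]
0.15 0.148 0 0.0 [-0.33  0.04 -0.87 -2.49 -0.31 -2.06]
0.3 0.148 0 0.0 [-0.3   0.08 -0.93 -2.7  -0.38 -1.87]
0.3 0.124 0 0.0 [-0.33  0.17 -0.99 -2.78 -0.53 -1.75]
0.3 0.124 -0.05 0.0 [-0.3  -0.01 -0.95 -2.61 -0.32 -1.96]
p [ 0.511 -0.046  0.329] n 8 shift [25.2 17.7 -5.6] turn [-1.06 -1.48  6.53] lowz [0.17 0.2  0.23 0.25 0.27 0.28]
p [0.514 0.056 0.311] n 11 shift [-9.3  4.2  1.2] turn [-2.42 -2.98  6.43] lowz [0.28 0.27 0.26 0.26 0.27 0.27]
p [0.546 0.194 0.347] n 11 shift [-2.2 12.6  6.7] turn [-3.26 -2.3   6.57] lowz [0.27 0.25 0.23 0.24 0.25 0.27]
p [0.593 0.048 0.295] n 11 shift [-15.7   2.9  -2.1] turn [-2.48 -2.87  6.7 ] lowz [0.27 0.26 0.25 0.24 0.24 0.24]
p [0.477 0.023 0.165] n 6 shift [-28.5  -3.3  -8.5] turn [-1.38 -3.36  5.05] lowz [0.24 0.22 0.2  0.18 0.16 0.14]
```

Emit:
arm_command --motion '[[[25.2,17.7,-5.6],[-1.06,-1.48,6.53],1],[[25.2,17.7,-5.6],[-1.06,-1.48,6.53],1],[[25.2,17.7,-5.6],[-1.06,-1.48,6.53],1],[[25.2,17.7,-5.6],[-1.06,-1.48,6.53],1],[[25.2,17.7,-5.6],[-1.06,-1.48,6.53],1],[[25.2,17.7,-5.6],[-1.06,-1.48,6.53],1],[[25.2,17.7,-5.6],[-1.06,-1.48,6.53],1],[[25.2,17.7,-5.6],[-1.06,-1.48,6.53],1],[[-9.3,4.2,1.2],[-2.42,-2.98,6.43],1],[[-9.3,4.2,1.2],[-2.42,-2.98,6.43],1],[[-9.3,4.2,1.2],[-2.42,-2.98,6.43],1],[[-9.3,4.2,1.2],[-2.42,-2.98,6.43],1],[[-9.3,4.2,1.2],[-2.42,-2.98,6.43],1],[[-9.3,4.2,1.2],[-2.42,-2.98,6.43],1],[[-9.3,4.2,1.2],[-2.42,-2.98,6.43],1],[[-9.3,4.2,1.2],[-2.42,-2.98,6.43],1],[[-9.3,4.2,1.2],[-2.42,-2.98,6.43],1],[[-9.3,4.2,1.2],[-2.42,-2.98,6.43],1]]'

```text
t: 8.45
eef_pos: [0.5083, 0.0494, 0.3073]
ee_rot: [3.109, 0.377, -2.456]
force: [-0.6, -1.2, -0.2]
width: 0.0877
```

```bash
sed -i 's/^WP=\[s.*/WP=[s["q"],[0,-.1,-.4,-1.3,-.8,-1.6],[-.3,-.1,-.65,-2.0,-.45,-2.1],ends[0]]/' plan.py; python3 plan.py | tail -3; python3 -c "
from h import *
go()"
```

```text
p [0.546 0.194 0.347] n 12 shift [-3.6 12.4  6.2] turn [-3.32 -2.5   6.73] lowz [0.28 0.24 0.23 0.23 0.24 0.27]
p [0.593 0.048 0.295] n 11 shift [-15.7   2.9  -2.1] turn [-2.48 -2.87  6.7 ] lowz [0.27 0.26 0.25 0.24 0.24 0.24]
p [0.477 0.023 0.165] n 6 shift [-28.5  -3.3  -8.5] turn [-1.38 -3.36  5.05] lowz [0.24 0.22 0.2  0.18 0.16 0.14]
t 8.45 pos [0.5083 0.0494 0.3073] F [-0.6 -1.2 -0.2] q [ 0.37 -0.11 -0.38 -0.18 -0.95 -1.17]
```

Emit:
arm_command --motion '[[[-3.6,12.4,6.2],[-3.32,-2.5,6.73],1],[[-3.6,12.4,6.2],[-3.32,-2.5,6.73],1],[[-3.6,12.4,6.2],[-3.32,-2.5,6.73],1],[[-3.6,12.4,6.2],[-3.32,-2.5,6.73],1],[[-3.6,12.4,6.2],[-3.32,-2.5,6.73],1],[[-3.6,12.4,6.2],[-3.32,-2.5,6.73],1],[[-3.6,12.4,6.2],[-3.32,-2.5,6.73],1],[[-3.6,12.4,6.2],[-3.32,-2.5,6.73],1],[[-3.6,12.4,6.2],[-3.32,-2.5,6.73],1],[[-3.6,12.4,6.2],[-3.32,-2.5,6.73],1],[[-3.6,12.4,6.2],[-3.32,-2.5,6.73],1],[[-3.6,12.4,6.2],[-3.32,-2.5,6.73],1],[[-15.7,2.9,-2.1],[-2.48,-2.87,6.7],1],[[-15.7,2.9,-2.1],[-2.48,-2.87,6.7],1],[[-15.7,2.9,-2.1],[-2.48,-2.87,6.7],1],[[-15.7,2.9,-2.1],[-2.48,-2.87,6.7],1],[[-15.7,2.9,-2.1],[-2.48,-2.87,6.7],1],[[-15.7,2.9,-2.1],[-2.48,-2.87,6.7],1]]'

```text
t: 9.95
eef_pos: [0.5945, 0.1244, 0.3438]
ee_rot: [1.898, -0.462, 1.979]
force: [-0.4, -0.7, -0.3]
width: 0.0876
```

```bash
sed -i 's/^WP=\[s.*/WP=[s["q"],[-.3,-.1,-.65,-2.0,-.45,-2.1],ends[0]]/' plan.py; python3 plan.py | tail -2; python3 -c "
from h import *
go()"
```

```text
p [0.593 0.048 0.295] n 7 shift [-13.2   1.2  -2.4] turn [-2.32 -2.54  6.37] lowz [0.26 0.25 0.25 0.24 0.24 0.24]
p [0.477 0.023 0.165] n 6 shift [-28.5  -3.3  -8.5] turn [-1.38 -3.36  5.05] lowz [0.24 0.22 0.2  0.18 0.16 0.14]
t 9.95 pos [0.5945 0.1244 0.3438] F [-0.4 -0.7 -0.3] q [-0.18 -0.08 -0.46 -1.57 -0.7  -1.8 ]
```

Emit:
arm_command --motion '[[[-13.2,1.2,-2.4],[-2.32,-2.54,6.37],1],[[-13.2,1.2,-2.4],[-2.32,-2.54,6.37],1],[[-13.2,1.2,-2.4],[-2.32,-2.54,6.37],1],[[-13.2,1.2,-2.4],[-2.32,-2.54,6.37],1],[[-13.2,1.2,-2.4],[-2.32,-2.54,6.37],1],[[-13.2,1.2,-2.4],[-2.32,-2.54,6.37],1],[[-13.2,1.2,-2.4],[-2.32,-2.54,6.37],1],[[-20,-2.3,-6.5],[-1,-2.4,3.6],1],[[-20,-2.3,-6.5],[-1,-2.4,3.6],1],[[-20,-2.3,-6.5],[-1,-2.4,3.6],1],[[-20,-2.3,-6.5],[-1,-2.4,3.6],1],[[0,0,0],[0,0,0],1]]'

```text
t: 10.95
eef_pos: [0.5393, 0.0245, 0.2286]
ee_rot: [2.701, -1.059, 0.5]
force: [-0.5, 0.5, -0.4]
width: 0.0877
```

```bash
python3 -c "
from h import *
R=toolR(-6,37);ring=np.array([.5375,.0705,.124])
go(ring+R.apply([0,.0545,-.05]),R);s=arm.get_state()
np.save('s3.npy',np.r_[s['eef_pos'],s['ee_rot']])
cv2.imwrite('pics/w3.png',arm.grab_frame('wrist')[:,:,::-1])"
```

```text
t 10.95 pos [0.5393 0.0245 0.2286] F [-0.5  0.5 -0.4] q [-0.31 -0.12 -0.75 -2.05 -0.31 -2.27]
shift mm [-86.2 -16.7  -9.4]
turn deg [ -4.05 -11.31  16.7 ]
```

View pics/w3.png

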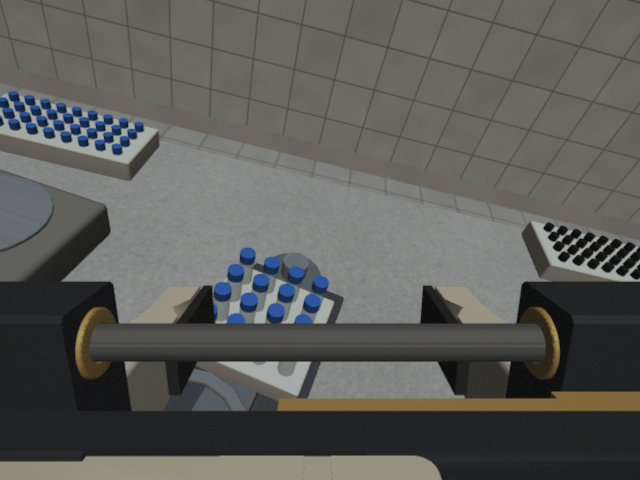

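Emit:
arm_command --motion '[[[-10,0,-8],[-1.35,-3.77,5.57],1],[[-10,0,-8],[-1.35,-3.77,5.57],1],[[-10,0,-8],[-1.35,-3.77,5.57],1],[[0,0,0],[0,0,0],1]]'

```text
t: 11.33
eef_pos: [0.5158, 0.0338, 0.196]
ee_rot: [3.036, -0.989, 0.071]
force: [-0.5, -0.9, 0.7]
width: 0.0879
```

```bash
python3 -c "
from h import *
R=toolR(-6,37);ring=np.array([.5375,.0705,.124])
go(ring+R.apply([0,.0545,-.05]),R)"
```

```text
t 11.33 pos [0.5158 0.0338 0.196 ] F [-0.5 -0.9  0.7] q [-0.06 -0.12 -0.7  -1.91 -0.01 -2.73]
shift mm [-48.5  11.2   3.7]
turn deg [-2.18 -3.98  5.6 ]
```

Emit:
arm_command --motion '[[[-9.7,2.2,0.7],[0,0,0],1],[[-9.7,2.2,0.7],[0,0,0],1],[[-9.7,2.2,0.7],[0,0,0],1],[[-9.7,2.2,0.7],[-1.1,-2,2.8],1],[[0,0,0],[-1.1,-2,2.8],1],[[0,0,0],[0,0,0],1]]'

```text
t: 11.83
eef_pos: [0.4949, 0.0215, 0.1601]
ee_rot: [3.117, -0.928, -0.068]
force: [1.7, 1.2, 1.7]
width: 0.0878
```

```bash
python3 -c "
from h import *
R=toolR(-6,37);ring=np.array([.5375,.0705,.124])
go(ring+R.apply([0,.0545,-.05]),R)"
```

```text
t 11.83 pos [0.4949 0.0215 0.1601] F [1.7 1.2 1.7] q [-0.19 -0.09 -0.77 -2.05 -0.08 -2.59]
shift mm [-6.4  1.2  1.5]
turn deg [-0.3  -0.17  1.27]
```

```bash
cat > look.py <<'E'
import sys
from h import *
w=arm.grab_frame('wrist')[:,:,::-1];sc=arm.grab_frame('scene')[:,:,::-1];t=arm.grab_frame('top')[:,:,::-1]
a=cv2.resize(w[240:440,60:360],(600,400))[:, :400];a=cv2.resize(w[200:440,60:300],(400,300))
b=cv2.resize(sc[165:285,290:450],(400,300),interpolation=cv2.INTER_CUBIC)
c=cv2.resize(t[200:320,220:380],(400,300),interpolation=cv2.INTER_CUBIC)
cv2.imwrite(sys.argv[1],np.vstack([np.hstack([a,b]),np.hstack([c,cv2.resize(w,(400,300))])]))
E
python3 look.py pics/l1.png
```

```text
(no output)
```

View pics/l1.png

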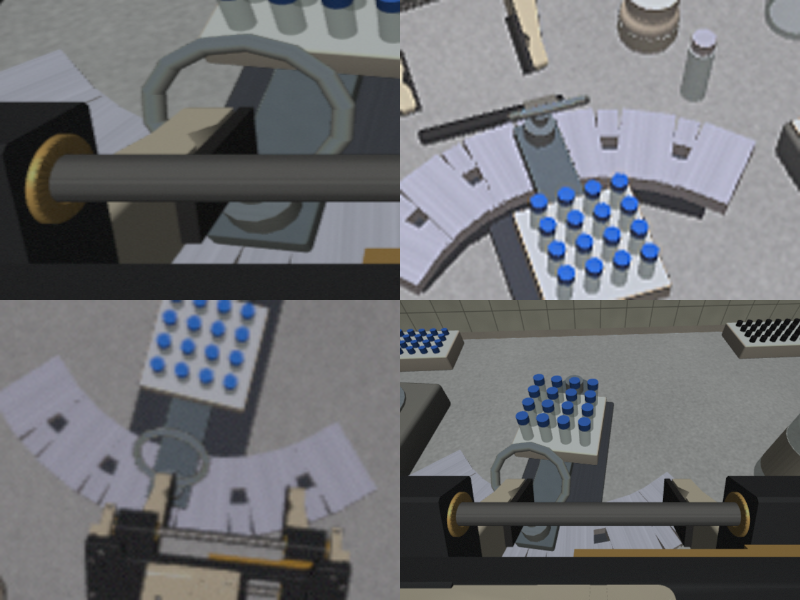

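The ring is seen in the wrist view (full-size pixels) with its centre column at 208, its outer edges at 146 and 270, and its top at row 229. The left finger points into it, slightly left of centre. I'll convert these to tool coordinates.

```bash
python3 -c "
from h import *
s=arm.get_state();c=arm.camera_info('wrist');f=240/np.tan(np.radians(c['fov_y']/2));M=np.array(c['tool_from_camera'])
R0=Ro.from_euler('xyz',s['ee_rot'])
def wr(u,v,z):
    d=R0.apply(M[:3,:3]@np.array([(u-c['cx'])/f,(v-c['cy'])/f,1]));o=s['eef_pos']+R0.apply(M[:3,3]);return o+d*(z-o[2])/d[2]
for n,u,v,z in(('top bar outer',209,229,.151),('left',146,283,.124),('right',270.5,283,.124)):
    p=wr(u,v,z);print(n,p.round(4),'tool mm',(R0.inv().apply(p-s['eef_pos'])*1e3).round(1))
p=np.array([.5375,.0705,.124]);print('expected ring tool',(R0.inv().apply(p-s['eef_pos'])*1e3).round(1),'top',(R0.inv().apply(p+[.0166,-.0035,.024]-s['eef_pos'])*1e3).round(1))
# pixel of left finger tip centre
for t in([0,-54.5,22],[9.5,-44,22],[9.5,-65,22],[0,-44,22]):
    q=np.linalg.inv(M)@np.r_[np.array(t)/1e3,1];print(t,(c['cx']+f*q[0]/q[2]).round(0),(c['cy']+f*q[1]/q[2]).round(0))
"
```

```text
top bar outer [0.5546 0.0689 0.151 ] tool mm [ 27.7 -50.7  50. ]
left [0.5439 0.1043 0.124 ] tool mm [ -1.4 -85.7  55. ]
right [0.5397 0.0421 0.124 ] tool mm [ -1.9 -23.3  56.4]
expected ring tool [ -4.1 -51.5  52.4] top [ 25.1 -48.9  51.6]
[0, -54.5, 22] 188.0 308.0
[9.5, -44, 22] 211.0 287.0
[9.5, -65, 22] 161.0 287.0
[0, -44, 22] 212.0 308.0
```

The left finger is within about 4 mm of the ring's axis, so I insert along the tool axis.

Emit:
arm_command --motion '[[[0,0.3,7],[0,0,0],1],[[0,0.3,7],[0,0,0],1],[[0,0.3,7],[0,0,0],1],[[0,0.3,7],[0,0,0],1],[[0,0.3,7],[0,0,0],1],[[0,0.3,7],[0,0,0],1],[[0,0.3,7],[0,0,0],1],[[0,0.3,7],[0,0,0],1],[[0,0,0],[0,0,0],1]]'

```text
t: 12.73
eef_pos: [0.5384, 0.0139, 0.1248]
ee_rot: [3.113, -0.926, -0.064]
force: [0.8, -0.3, -0.2]
width: 0.0878
```

```bash
python3 -c "
from h import *
R=toolR(-6,37);r=np.array([.5375,.0705,.124])
go(r+R.apply([0,.0545,0]),R)
s=arm.get_state();go(s['eef_pos']+[0,0,.01])"
```

```text
t 12.73 pos [0.5384 0.0139 0.1248] F [ 0.8 -0.3 -0.2] q [-0.44  0.12 -0.89 -2.44 -0.43 -2.  ]
shift mm [-4.7 -1.8 -5. ]
turn deg [-0.25 -0.1   1.41]
t 12.73 pos [0.5384 0.0139 0.1248] F [ 0.8 -0.3 -0.2] q [-0.44  0.12 -0.89 -2.44 -0.43 -2.  ]
shift mm [ 8.   0.2 -6. ]
```

Emit:
arm_command --motion '[[[2,0,0],[0,0,0],1],[[2,0,0],[0,0,0],1],[[2,0,0],[0,0,0],1],[[2,0,0],[0,0,0],1],[[0,0,0],[0,0,0],1]]'

```text
t: 13.15
eef_pos: [0.5432, 0.0153, 0.1331]
ee_rot: [3.115, -0.929, -0.064]
force: [-0.7, 0.3, 0.0]
width: 0.0876
```

Emit:
arm_command --motion '[[[1.6,0,-1.2],[0,0,0],1],[[1.6,0,-1.2],[0,0,0],1],[[0,0,0],[0,0,0],1]]'

```text
t: 13.4
eef_pos: [0.542, 0.0155, 0.1357]
ee_rot: [3.116, -0.926, -0.065]
force: [-0.2, -0.0, -2.7]
width: 0.0878
```

Emit:
arm_command --motion '[[[1.6,0,-1.2],[0,0,0],1],[[1.6,0,-1.2],[0,0,0],1],[[0,0,0],[0,0,0],1]]'

```text
t: 13.65
eef_pos: [0.5416, 0.0155, 0.1391]
ee_rot: [3.116, -0.924, -0.065]
force: [-1.8, 0.3, -5.5]
width: 0.0874
```

The ring is hooked, with about 5.5 N downward on the tool. I keep lifting gently.

Emit:
arm_command --motion '[[[1.6,0,-1.2],[0,0,0],1],[[1.6,0,-1.2],[0,0,0],1],[[1.6,0,-1.2],[0,0,0],1],[[1.6,0,-1.2],[0,0,0],1],[[1.6,0,-1.2],[0,0,0],1],[[0,0,0],[0,0,0],1]]'

```text
t: 14.15
eef_pos: [0.5416, 0.0156, 0.1491]
ee_rot: [3.116, -0.925, -0.065]
force: [-2.7, -0.6, -6.2]
width: 0.0877
```

Emit:
arm_command --motion '[[[1.6,0,-1.2],[0,0,0],1],[[1.6,0,-1.2],[0,0,0],1],[[1.6,0,-1.2],[0,0,0],1],[[1.6,0,-1.2],[0,0,0],1],[[0,0,0],[0,0,0],1],[[0,0,0],[0,0,0],1]]'

```text
t: 14.65
eef_pos: [0.5417, 0.0158, 0.1568]
ee_rot: [3.116, -0.924, -0.065]
force: [-4.2, -0.8, -6.1]
width: 0.0876
```

```bash
python3 look.py pics/l2.png; python3 -c "
from h import *
go()"
```

```text
t 14.8 pos [0.5417 0.0157 0.1567] F [-5.8  0.7 -6.3] q [-0.25  0.   -0.73 -2.16 -0.15 -2.44]
```

View pics/l2.png

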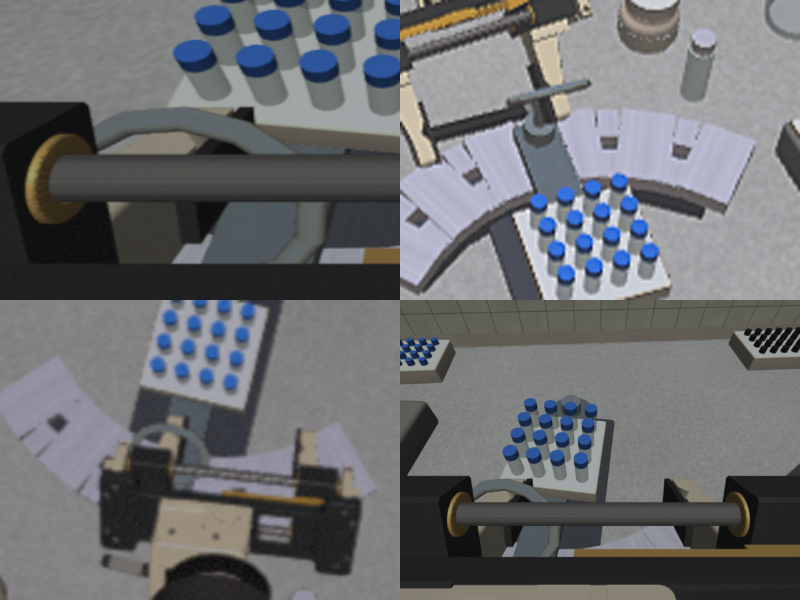

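The pin is up by about 18 mm (Fz is -6.3 N, as the spring should give). I lift 2 mm more, then swing about 60% of the way.

Emit:
arm_command --motion '[[[1.6,0,-1.2],[0,0,0],1],[[0.2,-3,0.3],[0,0,0],1],[[0.3,-4,0.4],[0,0,0],1],[[0.5,-4,0.6],[0,0,0],1],[[0.6,-4,0.8],[0,0,0],1],[[0.7,-4,0.9],[0,0,0],1],[[0.8,-4,1.0],[0,0,0],1],[[0.9,-4,1.1],[0,0,0],1],[[0.9,-4,1.1],[0,0,0],1],[[0,0,0],[0,0,0],1]]'

```text
t: 15.63
eef_pos: [0.5504, 0.0464, 0.1566]
ee_rot: [3.117, -0.92, -0.065]
force: [-9.8, 5.8, -6.0]
width: 0.0878
```

```bash
cat > ang.py <<'E'
from h import *
def caps(f,roi):
    hsv=cv2.cvtColor(f,cv2.COLOR_RGB2HSV);m=cv2.inRange(hsv,(105,120,60),(125,255,255));x0,x1,y0,y1=roi
    k=np.zeros_like(m);k[y0:y1,x0:x1]=m[y0:y1,x0:x1];n,l,st,ce=cv2.connectedComponentsWithStats(k)
    return ce[1:][st[1:,4]>8]
def angle(f):
    P=np.array([plane("top",u,v,.118)[:2] for u,v in caps(f,(180,345,160,270))])
    (c,(w,h),a)=cv2.minAreaRect((P*1e3).astype(np.float32));a=a%90;c=np.array(c)/1e3
    d=c-[.717,.033];return len(P),a,c,np.degrees(np.arctan2(-d[1],-d[0]))
if __name__=="__main__":
    f0=cv2.imread("pics/top0.png")[:,:,::-1];print("start",angle(f0));f=arm.grab_frame("top");print("now",angle(f));go()
E
python3 ang.py
```

```text
start (16, 77.80463409423828, array([0.64456732, 0.05027723]), np.float64(-13.415963380072474))
now (16, 67.486083984375, array([0.64888556, 0.06384112]), np.float64(-24.3602490928588))
t 15.68 pos [0.5504 0.0464 0.1567] F [-9.7  4.9 -7.1] q [-0.29  0.03 -0.81 -2.44 -0.24 -2.12]
```

The arm has turned about 10.6° of the needed 17.2°. I go on to about 15.5°, then lower the pin onto the plate.

Emit:
arm_command --motion '[[[0.4,-3.8,0.6],[0,0,0],1],[[0.6,-3.8,0.8],[0,0,0],1],[[0.6,-3.8,0.8],[0,0,0],1],[[0.6,-3.6,0.8],[0,0,0],1],[[0,0,0],[0,0,0],1]]'

```text
t: 16.1
eef_pos: [0.5562, 0.0609, 0.157]
ee_rot: [3.117, -0.922, -0.065]
force: [-7.0, 3.1, -6.6]
width: 0.0875
```

```bash
python3 ang.py
```

```text
start (16, 77.80463409423828, array([0.64456732, 0.05027723]), np.float64(-13.415963380072474))
now (16, 62.4700927734375, array([0.65161011, 0.07025717]), np.float64(-29.67317459536105))
t 16.15 pos [0.5562 0.0608 0.1571] F [-8.1  4.1 -6.2] q [-0.29  0.05 -0.85 -2.58 -0.29 -1.98]
```

Emit:
arm_command --motion '[[[-1.6,0,1.2],[0,0,0],1],[[-1.6,0,1.2],[0,0,0],1],[[-1.6,0,1.2],[0,0,0],1],[[-1.6,0,1.2],[0,0,0],1],[[0,0,0],[0,0,0],1]]'

```text
t: 16.57
eef_pos: [0.5562, 0.0608, 0.1491]
ee_rot: [3.117, -0.922, -0.065]
force: [-7.0, 4.3, -6.0]
width: 0.0873
```

Emit:
arm_command --motion '[[[0.1,-1.5,0.2],[0,0,0],1],[[0.1,-1.5,0.2],[0,0,0],1],[[0,0,0],[0,0,0],1]]'

```text
t: 16.82
eef_pos: [0.5573, 0.0635, 0.1495]
ee_rot: [3.116, -0.923, -0.065]
force: [-6.7, 2.4, -6.5]
width: 0.0876
```

```bash
python3 ang.py|tail -2
```

```text
now (16, 61.15584182739258, array([0.6521936 , 0.07134639]), np.float64(-30.613094408287747))
t 16.87 pos [0.5573 0.0635 0.1495] F [-6.2  2.3 -5.9] q [-0.3   0.08 -0.89 -2.65 -0.35 -1.89]
```

Emit:
arm_command --motion '[[[-1.6,0,1.2],[0,0,0],1],[[-1.6,0,1.2],[0,0,0],1],[[0,0,0],[0,0,0],1]]'

```text
t: 17.12
eef_pos: [0.5573, 0.0634, 0.1454]
ee_rot: [3.117, -0.923, -0.065]
force: [-5.9, 2.6, -4.6]
width: 0.0878
```

Emit:
arm_command --motion '[[[-1.6,0,1.2],[0,0,0],1],[[-1.6,0,1.2],[0,0,0],1],[[0,0,0],[0,0,0],1]]'

```text
t: 17.37
eef_pos: [0.5573, 0.0634, 0.1414]
ee_rot: [3.117, -0.923, -0.065]
force: [-6.0, 2.7, -5.5]
width: 0.0878
```

```bash
python3 ang.py|tail -2
```

```text
now (16, 61.40082550048828, array([0.65216833, 0.071463  ]), np.float64(-30.679590926130928))
t 17.42 pos [0.5573 0.0634 0.1415] F [-6.5  4.  -5.8] q [-0.32  0.11 -0.92 -2.68 -0.4  -1.84]
```

Fz still follows the spring as I lower, so the pin is going down into the hole. I continue.

Emit:
arm_command --motion '[[[-1.6,0,1.2],[0,0,0],1],[[-1.6,0,1.2],[0,0,0],1],[[-1.6,0,1.2],[0,0,0],1],[[-1.6,0,1.2],[0,0,0],1],[[0,0,0],[0,0,0],1],[[0,0,0],[0,0,0],1]]'

```text
t: 17.92
eef_pos: [0.5588, 0.0629, 0.135]
ee_rot: [3.117, -0.926, -0.066]
force: [-3.6, 4.1, -4.0]
width: 0.0875
```

```bash
python3 ang.py|tail -2; python3 look.py pics/l3.png
```

```text
now (16, 61.31874084472656, array([0.65227979, 0.07146287]), np.float64(-30.72278296381328))
t 17.97 pos [0.5588 0.0629 0.135 ] F [-3.4  3.2 -4.3] q [-0.33  0.14 -0.94 -2.71 -0.45 -1.8 ]
```

View pics/l3.png

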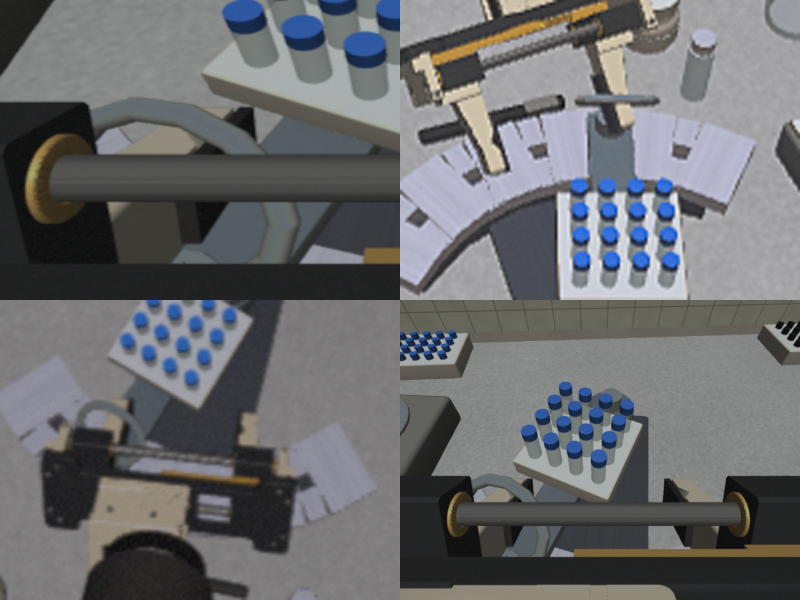

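The views show the tray turned one step and the finger still under the top of the ring, carrying about 4 N. I lower further until the force goes.

Emit:
arm_command --motion '[[[-1.6,0,1.2],[0,0,0],1],[[-1.6,0,1.2],[0,0,0],1],[[-1.6,0,1.2],[0,0,0],1],[[0,0,0],[0,0,0],1],[[0,0,0],[0,0,0],1]]'

```text
t: 18.53
eef_pos: [0.5596, 0.0624, 0.1295]
ee_rot: [3.118, -0.927, -0.068]
force: [0.4, -0.6, -0.6]
width: 0.0876
```

```bash
python3 ang.py|tail -2
```

```text
now (16, 61.02814483642578, array([0.65229089, 0.07133934]), np.float64(-30.646213629499634))
t 18.58 pos [0.5595 0.0624 0.1294] F [-0.3 -0.1  0.2] q [-0.34  0.16 -0.96 -2.73 -0.49 -1.77]
```

Force is zero and the angle is about 17°. I centre the finger in the ring and withdraw along its axis.

Emit:
arm_command --motion '[[[-2,-1,0],[0,0,0],1],[[-2,-1,0],[0,0,0],1],[[-2,-1,0],[0,0,0],1],[[0,0,0],[0,0,0],1]]'

```text
t: 18.92
eef_pos: [0.5547, 0.0665, 0.1235]
ee_rot: [3.118, -0.925, -0.067]
force: [-0.2, 0.2, -0.3]
width: 0.0877
```

Emit:
arm_command --motion '[[[0,0,-4],[0,0,0],1],[[0,0,-4],[0,0,0],1],[[0,0,-4],[0,0,0],1],[[0,0,-4],[0,0,0],1],[[0,0,0],[0,0,0],1]]'

```text
t: 19.33
eef_pos: [0.5422, 0.0675, 0.1348]
ee_rot: [3.117, -0.928, -0.066]
force: [0.8, -0.7, 0.0]
width: 0.0879
```

Emit:
arm_command --motion '[[[0,0,-5],[0,0,0],1],[[0,0,-5],[0,0,0],1],[[0,0,-5],[0,0,0],1],[[0,0,-5],[0,0,0],1],[[0,0,-5],[0,0,0],1],[[0,0,-5],[0,0,0],1],[[0,0,-5],[0,0,0],1],[[0,0,-5],[0,0,0],1],[[0,0,-5],[0,0,0],1],[[0,0,0],[0,0,0],1]]'

```text
t: 20.17
eef_pos: [0.5064, 0.0709, 0.162]
ee_rot: [3.116, -0.928, -0.065]
force: [0.4, 0.7, -0.3]
width: 0.0877
```

```bash
python3 ang.py|tail -2; python3 look.py pics/l4.png
```

```text
now (16, 61.220943450927734, array([0.65224683, 0.07143968]), np.float64(-30.694806003924164))
t 20.22 pos [0.5068 0.071  0.1619] F [0.8 0.6 0.1] q [-0.28 -0.05 -0.91 -2.53 -0.26 -2.04]
```

View pics/l4.png

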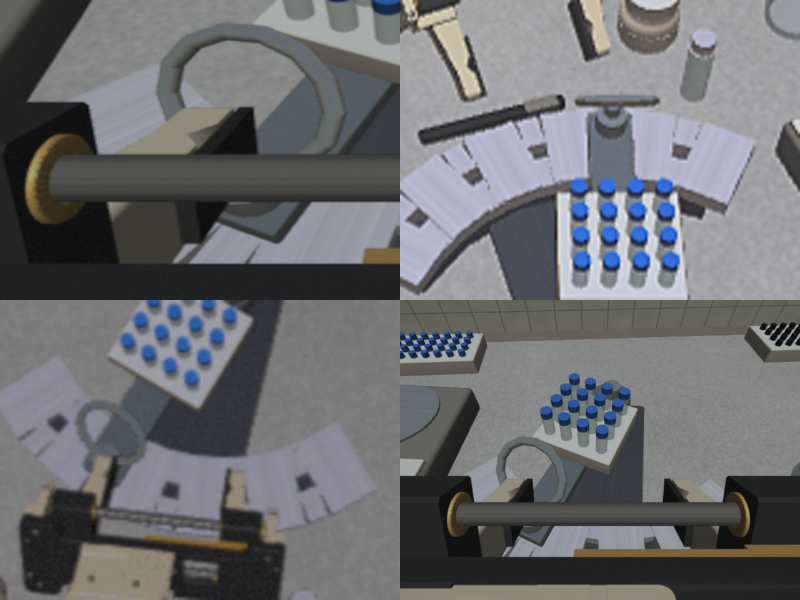

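The finger is out of the ring, and the plate shows the holes either side of the arm. I back off and check the ring height by triangulation (it read 0.128 with the pin home at the start).

Emit:
arm_command --motion '[[[4,0,-7],[0,0,0],1],[[4,0,-7],[0,0,0],1],[[4,0,-7],[0,0,0],1],[[4,0,-7],[0,0,0],1],[[4,0,-7],[0,0,0],1],[[0,0,0],[0,0,0],1]]'

```text
t: 20.87
eef_pos: [0.4915, 0.078, 0.1906]
ee_rot: [3.109, -0.933, -0.062]
force: [-0.9, 0.2, -0.2]
width: 0.0874
```

Run:
```python
from ang import *
def tri(t,s):
    a,d=ray("top",*t);b,e=ray("scene",*s);k=np.linalg.lstsq(np.c_[d,-e],b-a,rcond=None)[0]
    return ((a+k[0]*d+b+k[1]*e)/2).round(4),np.linalg.norm(a+k[0]*d-b-k[1]*e).round(4)
print("ring",tri((264.6,252.6),(377,204.9)))
h=np.radians(-29.2)
for z in(.124,.138):
    p=np.r_[np.array([.717,.033])-.183*np.array([np.cos(h),np.sin(h)]),z];print(z,"expect top",proj("top",p).round(1),"scene",proj("scene",p).round(1))
go();print(angle(arm.grab_frame("top")))
sc=arm.grab_frame("scene")[:,:,::-1];t=arm.grab_frame("top")[:,:,::-1]
cv2.imwrite("pics/l5.png",np.hstack([cv2.resize(t[200:320,220:320],(400,480),interpolation=cv2.INTER_CUBIC),cv2.resize(sc[170:260,330:405],(400,480),interpolation=cv2.INTER_CUBIC)]))
# everything else: changed pixels away from the robot/arm
for n,f in(("top",t),("scene",sc)):
    d=cv2.absdiff(f,cv2.imread(f"pics/{n}0.png")).max(2)>40
    m=cv2.morphologyEx(d.astype(np.uint8),cv2.MORPH_OPEN,np.ones((3,3)));k,l,st,ce=cv2.connectedComponentsWithStats(m)
    print(n,[st[i].tolist() for i in range(1,k) if st[i,4]>25])
```

```text
ring (array([0.5588, 0.1213, 0.129 ]), np.float64(0.0004))
0.124 expect top [264.2 253.7] scene [376.7 205.8]
0.138 expect top [263.5 252.5] scene [377.3 201.3]
t 20.87 pos [0.4915 0.078  0.1906] F [-0.9  0.2 -0.2] q [-0.11 -0.15 -0.79 -2.31 -0.   -2.38]
(16, 61.31874084472656, array([0.65227979, 0.07146287]), np.float64(-30.72278296381328))
top [[282, 189, 15, 25, 172], [279, 195, 5, 8, 33], [298, 195, 4, 10, 33], [300, 199, 27, 45, 595], [273, 203, 6, 8, 41], [268, 211, 6, 9, 41], [270, 215, 20, 16, 140], [283, 215, 6, 7, 37], [303, 214, 6, 11, 49], [291, 225, 8, 10, 52], [254, 247, 20, 44, 328], [275, 260, 29, 24, 390], [221, 282, 40, 43, 1051], [264, 290, 67, 46, 1257], [276, 308, 9, 4, 30], [203, 330, 302, 150, 18854], [265, 454, 36, 26, 580], [344, 459, 27, 21, 380], [369, 469, 18, 11, 129]]
scene [[264, 0, 10, 6, 45], [275, 0, 15, 6, 62], [275, 0, 106, 173, 6701], [266, 8, 11, 11, 57], [157, 13, 6, 6, 27], [174, 29, 9, 12, 58], [154, 32, 7, 15, 51], [165, 55, 21, 21, 284], [242, 55, 41, 35, 964], [338, 81, 8, 5, 32], [337, 89, 11, 8, 64], [319, 93, 13, 13, 82], [340, 99, 6, 6, 31], [331, 102, 8, 6, 36], [305, 165, 8, 9, 46], [314, 168, 6, 8, 32], [312, 182, 11, 5, 33], [335, 203, 70, 89, 3200]]
```

View pics/l5.png

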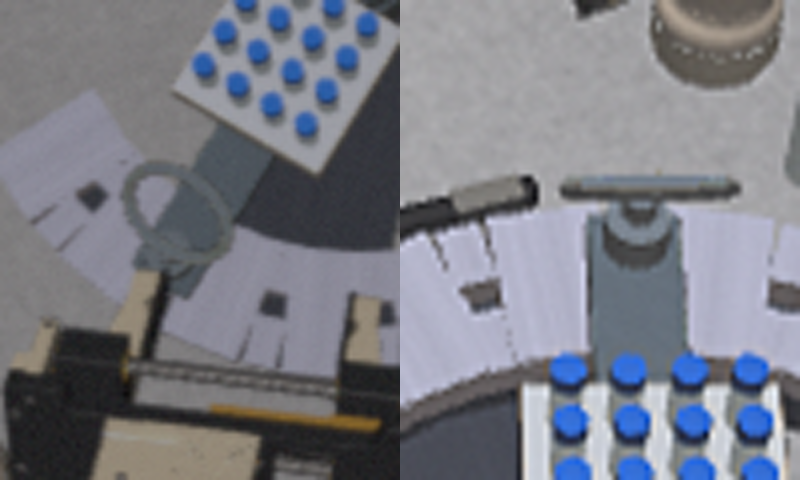

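Ring height is 0.129 against 0.128 with the pin home at the start. A pin riding on the plate would read about 0.142, so it is home. Joint 5 is close to its zero limit, so I ease back a little before handing in.

Emit:
arm_command --motion '[[[-4,0,5],[0,0,0],1],[[-4,0,5],[0,0,0],1],[[0,0,0],[0,0,0],1],[[0,0,0],[0,0,0],1]]'

```text
t: 21.35
eef_pos: [0.4948, 0.0752, 0.1766]
ee_rot: [3.112, -0.93, -0.07]
force: [0.4, -0.8, -0.4]
width: 0.0878
```

```bash
python3 -c "
from h import *
go();print(arm.job_done())"
```

```text
t 21.35 pos [0.4948 0.0752 0.1766] F [ 0.4 -0.8 -0.4] q [-0.22 -0.12 -0.88 -2.47 -0.15 -2.15]
the job is handed in; nothing more can be done
None
```

I did the job and handed it in at 21.4 s. The arm is now one hole to the left, towards the balance (+0.3), with the pin home and the finger out of the ring. I hooked the left finger of the open gripper under the ring and lifted the pin about 20 mm. I then swung the arm, lowered the pin into the hole with the finger, and withdrew. The highest wrist force I saw in the readings was about 13 N.

**Last checks:**
- **Swing:** two measurements from the top camera gave 16.5° and 17.3° of turn; one hole is 17.2°.
- **Pin height:** the ring triangulates at 129 mm, against 128 mm at the start with the pin home. Riding on the plate would read about 142 mm. The force on the finger also fell to zero as the pin went down.
- **Other items:** comparing the scene camera's pictures before and after shows changes only at the robot, the swing arm and its tray. In the top view the gripper hides part of the bench, so that comparison is incomplete.

**What went wrong:** the first two approach poses ran into the limits of joints 3 and 6, so I moved to another wrist position before touching anything. Joint 5 sat close to its zero limit (readings of about -0.01 and 0.00) at two points, once before the approach and once while backing off. I moved it off the limit, to -0.15, before handing in.

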